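# Turn the rinsed tub and its tray over to drain

### The arm

A 6-joint arm with a two-finger parallel gripper is mounted at the origin on the work surface. World frame = base frame: x ahead of the robot, y to its left, z up, the work surface at z = 0. Lengths are in mm, angles in rad, forces in N, time in s.
With the tool pointing down it reaches from about 350 to 775 mm from the base axis. Payload 7.3 kg.
Tool frame: the origin (TCP) lies midway between the tips of the shut fingers; the grasp point (between the pads) lies 19 mm behind it (bot.tcp_to_grasp is the distance from the TCP to the grasp point, in mm); z points along the fingers, y is the line along which they close (so a half turn about z gives the same grasp; the last joint's range is limited). The gripper opens to 92 mm and grips with 3 to 60 N. Pads are 19 mm wide; open, the fingers measure 130 mm over their backs; the gripper's body (75 mm by 190 mm) begins 47 mm behind the grasp point.
Start: joints at [-1.368, 0.342, 1.524, -0, 1.275, -0.146], TCP at [179.452, -493.398, 226.741] pointing down, gripper open.
Joint ranges: [-2.53, 2.53], [-0.77, 2.02], [0.04, 2.7], [-1, 4.14], [0.28, 2.66], [-3.11, 3.11]. Speed limits (rad/s): [2.57, 2.57, 3.14, 3.14, 3.14, 3.14].

### API

Orientations are given as [roll, pitch, yaw] about the fixed x, y, z axes, in that order (R = Rz(yaw) Ry(pitch) Rx(roll)).
In Python, from plant import bot, viewer gives the robot as it stands. The module is installed in compiled form; this text tells all that it offers.
- The arm moves only by the shell command python3 -m handwheel 'ROWS'. ROWS is text: rows parted by semicolons, each of 7 numbers parted by spaces: the shift along the tool's x, y, z scaled (see below), then the turn, a rotation vector about the tool's x, y, z scaled (see below), then the opening, from -1 (shut) to 1 (fully open), so that 0 is half open. In form: tx ty tz rx ry rz gripper; .... A call has 1 to 8 rows; each row is the pose to reach, as a shift and turn from the pose commanded when the call began, along the tool's axes at that moment, turning the shorter way round; what a row does not reach only later rows make up. The controller multiplies each number of a shift by 10 cm and each number of a turn by pi rad. A row lasts 1/12 s, in which the tool goes at most 41.7 mm and 7.16 degrees, less where a joint would pass 70% of its speed; a pose out of reach is approached as far as the arm can. A call with a number of a shift or a turn outside -1 to 1 is refused whole. A call with a gripper value outside its range is refused whole. The fingers move at their own pace and stop on an object; the grip force is fixed at half the most. Time passes only in rows, so rows that repeat a pose let the fingers close. It gives the time, the measured TCP pose, the force, the opening and the grip force at its end, in the units of the state.
- bot.get_obs(): the state, without advancing time (a new reading comes with each control period).
- viewer.capture(name): name is "side" or "top"; returns a dict with "frame" (480x640x3 uint8, red, green, blue), "fov_y" (degrees; the focal length in pixels is half the picture's height over the tangent of half this angle, whatever the lens; pixels are square), "cx", "cy" (the principal point, pixels), "T" (4x4, takes a point from camera to world coordinates). Camera axes: x right, y down, z forward; pixel columns grow to the right and rows downward; lengths in mm; the calibration is good to about 2 mm. A picture is of the moment at which its call begins. There is no depth.
- bot.close_job(): hands the job in; it is judged then, once.
Trained networks look in a picture, given as the dict that the camera call returned (one of the last four; its "shot" number tells which), for a name from the list of things; names that differ only in an ending like _2 or _b are one class to them, and where a whole thing is asked for, a point or a joint stands for the part that bears it (a point fixed in the world has none). Each returns a list of dicts, best first, with "score" (0 to 1); they miss things now and then, are a little off and sometimes report something else, mostly with a low value. They report only what shows in the picture. A call takes as long as a camera call. They do not tell look-alikes from the thing itself.
- viewer.recognise(target, picture): "centre" ([column, row] in pixels, amid what is visible of it).
- viewer.cut_out(target, picture): "pixels" (480x640 bool, what is visible of it) and "centre" ([column, row] in pixels, amid what is visible of it).
The state is a dict: "time": time; "joint_positions": joint angles; "dq": joint speeds; "tau": joint torques, N m; "tool_pos": TCP position; "tcp_rot": TCP orientation; "contact_force": force on the tool from outside, world axes, zero at the start; "moment": the same for the moment, N m; "grip_width": finger opening in mm; "finger_force": force on a finger pad.
Only numpy, scipy, OpenCV 4.12 (cv2) and the standard library are available. Lean on these libraries where they do the work, as an engineer would, in place of code of your own. Each camera call takes 0.05 s, during which the arm holds its last target. There are 200 camera calls.

### The job

The small square grey tub stands mouth-up under the faucet with the small aluminium tray lying on it as a cover. Turn the two over together, never letting the tray come off the tub, and set them down gently in the middle of the round white drain cover, so that the tub is upside down on top of the tray, and let go. Do not bump the faucet, and leave the canister, the scrub brush and the two clothespins where they are.

Things in the scene. Friction and masses are not known exactly. Their poses are not given: they have to be found in the camera images.
- tub: open-topped square tub of grey plastic, 52 x 52 mm and 26 mm high, walls and floor 3 mm, about 0.08 kg. Origin at the centre of the outside of its floor; its z axis runs from the floor to the mouth (up at the start), its x and y axes are square to its side faces. It starts under the faucet's outlet, any yaw within 0.35 rad of the faucet's.
- tub_mouth (a point): centre of the tub's mouth, in the plane of its rim, 26 mm along the tub's z from its origin
- tray: square aluminium tray, 52 x 52 mm outside, 26 mm deep, 0.09 kg, mouth-down on the tub as a cover, sides flush: the pair is 52 x 52 x 52 mm. Origin: centre of its rim plane; z runs from rim to flat closed bottom (up at start, down when inverted). A lip dips 6 mm into the tub's mouth, 1.5 mm play round; it does not lock, so hold both across the joint. The pair stands steadily on a side face.
- faucet: fixed steel faucet. Origin on the ledge (height 0) straight under the outlet. Column (radius 14, foot radius 26, 237 mm high) stands 130 mm along its own x; tap bar on top, 70 mm along y. A spout, radius 11 mm, runs from the column at 195 mm height back to above the origin; the outlet's lowest point is 167 mm high. Its -x side, towards the robot, is open.
- cover: round white hard silicone drain cover lying fixed on the ledge, radius 70 mm, 6 mm thick, flat top. Origin at the centre of its underside.
- canister: bystander: closed round grey plastic screw-top canister, radius about 40 mm, 150 mm high, standing. Origin at the centre of its underside.
- brush: bystander: wooden scrub brush lying bristles down, 150 mm along its x, 50 mm along its y, 42 mm high. Origin at the centre of its underside.
- pin_a: bystander: blue clothespin lying flat, 75 mm along its x, 14 mm wide, 10 mm high. Origin at the centre of its underside.
- pin_b: bystander: the other blue clothespin, the same size and origin.
Mind the look-alikes: they are no part of the job. Of the things like the tub, leave any that is turquoise; of the rest the smaller one is meant. There is more than one size of the cover; the job needs the larger.

How it is judged:
By the outcome, as a careful person would: the job done as asked, in the order asked, and still so for the second after the job is handed in, with the robot touching nothing.
It also fails if it takes over 64 s, if anything falls off the work surface, if the arm or the gripper's body presses on something with over 40 N, if the wrist force passes 120 N, or if a joint passes its speed limit or range.

## Working session

There is one attempt and no reset: what is moved stays moved. The work goes in short steps, Python scripts to look and compute and a shell command to move; the robot and the scene stay as the last step left them, time stands still between calls to the robot, and variables do not carry over. Pictures are saved under pics/ and viewed, at most 10 in all, crops included, and the job is handed in when it is done.

```bash
mkdir -p pics; cat > h.py <<'E'
import numpy as np, cv2
from plant import bot, viewer
def ray(c,px):
    f=240/np.tan(np.radians(c['fov_y'])/2)
    T=np.array(c['T']); d=T[:3,:3]@np.array([(px[0]-c['cx'])/f,(px[1]-c['cy'])/f,1]); return T[:3,3],d
def onz(c,px,z):
    o,d=ray(c,px); return o+d*(z-o[2])/d[2]
def proj(c,P):
    f=240/np.tan(np.radians(c['fov_y'])/2)
    T=np.array(c['T']); q=T[:3,:3].T@(np.array(P)-T[:3,3]); return np.array([c['cx']+f*q[0]/q[2],c['cy']+f*q[1]/q[2]])
E
python3 - <<'E'
from h import *
for n in('top','side'):
    c=viewer.capture(n); cv2.imwrite(f'pics/{n}0.png',c['frame'][...,::-1]); print(n,c['fov_y'],np.round(c['T'],2).tolist())
    for t in('tub','tray','faucet','cover','canister','brush','pin_a'):
        for r in viewer.recognise(t,c): print(t,round(r['score'],2),np.round(r['centre']),np.round(onz(c,r['centre'],{'tray':52,'cover':6,'canister':150,'brush':42,'tub':15}.get(t,5))[:2]))
print(bot.get_obs())
E
```

```text
top 57.099588047934844 [[-0.02, -0.98, 0.18, 427.6], [-1.0, 0.03, 0.03, -27.02], [-0.03, -0.18, -0.98, 880.95], [0.0, 0.0, 0.0, 1.0]]
tub 0.84 [356. 221.] [618. -72.]
tub 0.6 [473. 222.] [ 612. -306.]
tray 0.95 [416. 249.] [ 553. -183.]
faucet 0.72 [422. 178.] [ 709. -212.]
cover 0.62 [218. 266.] [537. 207.]
cover 0.55 [269. 340.] [388. 103.]
canister 0.58 [279. 252.] [539.  65.]
pin_a 0.71 [370. 273.] [515. -99.]
pin_a 0.58 [417. 248.] [ 563. -193.]
pin_a 0.54 [224. 188.] [698. 196.]
side 55.72319538832899 [[1.0, -0.01, 0.05, 515.76], [-0.04, -0.64, 0.77, -656.83], [0.02, -0.77, -0.64, 595.19], [0.0, 0.0, 0.0, 1.0]]
tub 0.9 [372. 394.] [ 616. -300.]
tub 0.81 [361. 282.] [625. -74.]
tub 0.78 [327. 340.] [ 557. -202.]
tray 0.77 [325. 316.] [ 553. -184.]
faucet 0.67 [415. 246.] [749.  37.]
cover 0.61 [239. 228.] [389. 103.]
cover 0.48 [310. 157.] [546. 402.]
cover 0.46 [324. 316.] [ 554. -144.]
canister 0.86 [314. 211.] [541. -39.]
brush 0.9 [310. 157.] [543. 335.]
pin_a 0.66 [304. 292.] [521. -87.]
pin_a 0.63 [376. 201.] [692. 198.]
{'time': 0.8, 'joint_positions': array([-1.36799131e+00,  3.41982821e-01,  1.52409116e+00, -1.66212904e-05,
        1.27541340e+00, -1.46004058e-01]), 'dq': array([ 0.00017837, -0.00133128,  0.00032991,  0.00074688, -0.00208753,
        0.00100293]), 'tau': array([-6.88126966e-04, -4.31089711e+01, -2.44469565e+01,  7.18380860e-02,
        4.81684611e-02, -5.68739594e-06]), 'tool_pos': array([ 179.45168226, -493.39746476,  226.75252051]), 'tcp_rot': array([3.14149082e+00, 3.10474525e-05, 3.48813914e-01]), 'contact_force': array([ 0.15053294, -0.29056251,  0.79019087]), 'moment': array([-0.01110493, -0.04650765,  0.0105853 ]), 'finger_force': 0.0, 'grip_width': 91.47902903885971}
```

View pics/top0.png

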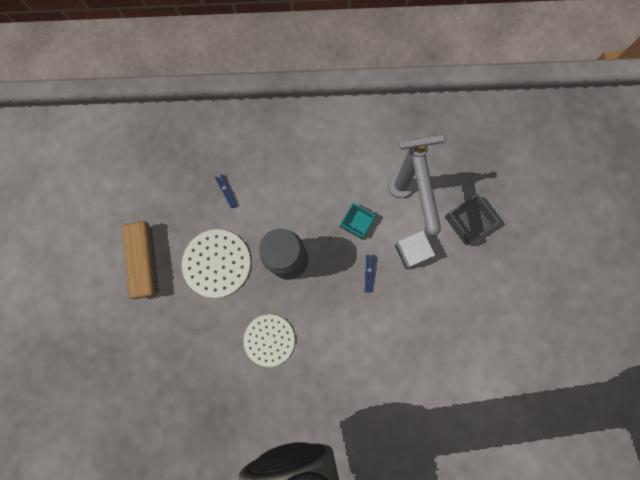

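View pics/side0.png

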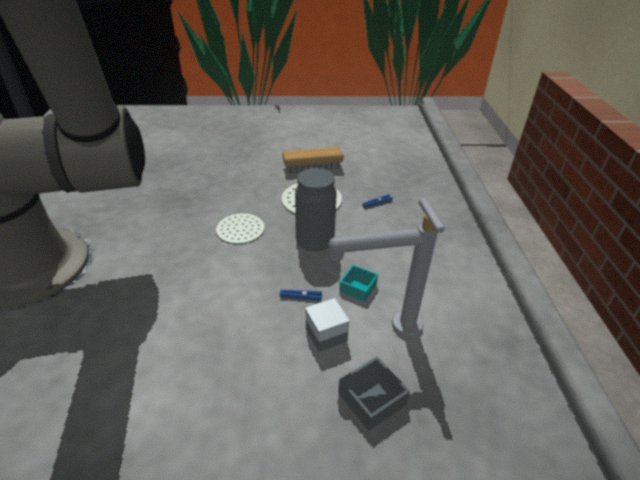

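The top view shows the white tray on the pair at (416,249), with the spout tip at (432,228) and the faucet foot at (400,188). The large cover is at (217,264), the canister at (283,253), and pin_a at (370,273). The side view agrees, and the pair's tray/tub joint shows at (327,335). Next I'll refine the pair, faucet and cover.

```bash
python3 - <<'E'
from h import *
for n in('top','side'):
    c=viewer.capture(n); f=c['frame'].astype(int)
    x0,y0,x1,y1=(385,222,450,280) if n=='top' else (295,290,360,360)
    m=(f.min(2)>(120))&(f.max(2)-f.min(2)<30); k=np.zeros_like(m); k[y0:y1,x0:x1]=m[y0:y1,x0:x1]
    N,L,S,C=cv2.connectedComponentsWithStats(k.astype(np.uint8)); i=1+np.argmax(S[1:,4]); print(n,S[i])
    p=np.argwhere(L==i)[:,::-1]
    w=np.array([onz(c,q,52)[:2] for q in p]).astype(np.float32); r=cv2.minAreaRect(w); print('rect',r)
    cl=sorted(viewer.cut_out('cover',c),key=lambda r:-r['pixels'].sum())
    for r in cl:
        p=np.argwhere(r['pixels'])[:,::-1]; w=np.array([onz(c,q,6)[:2] for q in p]).astype(np.float32); (a,rad)=cv2.minEnclosingCircle(w); print('cover',r['score'],len(p),a,rad,cv2.minAreaRect(w))
    v=f[y0-40:y1+20,x0-40:x1+20,::-1].astype(np.uint8)
    cv2.imwrite(f'pics/{n}c.png',cv2.resize(v,None,fx=4,fy=4,interpolation=2))
    for nm,q,z in([('foot',(400,188),3),('tip',(433,233),170),('can',(283,248),150)] if n=='top' else [('foot',(406,324),3),('tip',(333,245),170),('can',(317,178),150)]): print(nm,onz(c,q,z))
E
python3 - <<'E'
import cv2,numpy as np
a=cv2.imread('pics/topc.png');b=cv2.imread('pics/sidec.png')
h=max(a.shape[0],b.shape[0]);o=np.zeros((h,a.shape[1]+b.shape[1],3),np.uint8);o[:a.shape[0],:a.shape[1]]=a;o[:b.shape[0],a.shape[1]:]=b
cv2.imwrite('pics/both.png',cv2.resize(o,(800,int(h*800/o.shape[1]))))
E
```

```text
top [ 385  222   65   58 2887]
rect ((551.36474609375, -184.79757690429688), (123.2347640991211, 109.1500015258789), 88.41165924072266)
cover 0.75 3658 (544.2523193359375, 210.1966094970703) 70.05091094970703 ((544.66748046875, 210.9817352294922), (137.9144744873047, 135.49163818359375), 56.14476776123047)
cover 0.74 2128 (389.7690734863281, 103.54686737060547) 50.56474304199219 ((389.7843322753906, 103.3077392578125), (97.88363647460938, 98.879150390625), 89.43399047851562)
foot [ 688.75458324 -166.57834391    3.        ]
tip [ 561.47237014 -189.54058513  170.        ]
can [546.29804613  58.04352045 150.        ]
side [ 295  290   65   70 2542]
rect ((556.4112548828125, -196.94354248046875), (137.26658630371094, 102.90585327148438), 88.2254409790039)
cover 0.62 1125 (390.35308837890625, 102.75149536132812) 51.27788162231445 ((389.20928955078125, 101.98846435546875), (98.87232208251953, 98.95467376708984), 88.89712524414062)
cover 0.93 371 (542.155029296875, 211.0725860595703) 70.6898193359375 ((539.551025390625, 201.36505126953125), (111.1026382446289, 139.38458251953125), 72.03824615478516)
foot [ 692.22855132 -163.83924687    3.        ]
tip [ 563.65813048 -152.54670338  170.        ]
can [548.79153133  63.90338043 150.        ]
```

View pics/both.png

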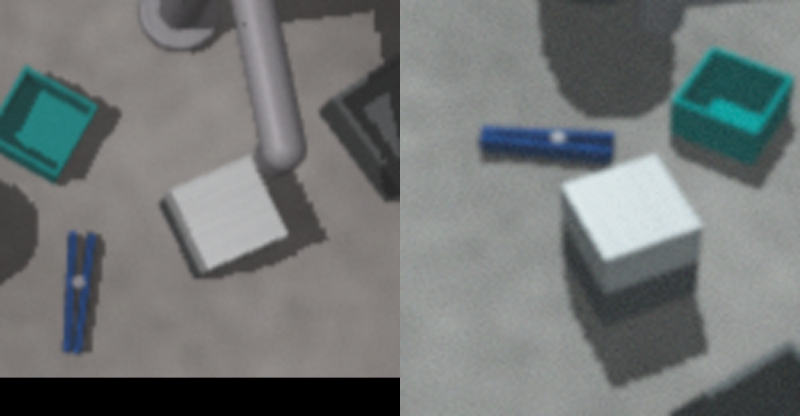

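```bash
python3 - <<'E'
from h import *
Q={'top':[(398.1,242.9),(423.1,231),(434.7,254.8),(409.7,266.4)],'side':[(305.9,307.8),(335,298.4),(348.75,321.2),(319.4,331.9)]}
for n in Q:
    c=viewer.capture(n); w=np.array([onz(c,q,52)[:2] for q in Q[n]]); print(n,w.round(0).tolist(),w.mean(0))
    e=np.roll(w,-1,0)-w; print(np.hypot(*e.T).round(1), np.degrees(np.arctan2(e[:,1],e[:,0])).round(1))
E
```

```text
top [[566.0, -150.0], [588.0, -198.0], [542.0, -217.0], [521.0, -169.0]] [ 554.33498182 -183.40067201]
[53.1 49.9 52.3 49.3] [ -65.9 -157.8  113.4   23.2]
side [[524.0, -167.0], [571.0, -148.0], [589.0, -197.0], [543.0, -216.0]] [ 556.91004538 -181.8510824 ]
[51.5 51.9 50.4 52.9] [  21.8  -69.7 -157.1  111.6]
```

```bash
cat >> h.py <<'E'
from scipy.spatial.transform import Rotation as Ro, Slerp
def tool(psi,a):  # heading psi deg, a deg below horizontal
    p,a=np.radians([psi,a]); h=np.array([np.cos(p),np.sin(p),0]); l=np.array([-h[1],h[0],0]); k=np.array([0,0,1.])
    return Ro.from_matrix(np.c_[np.sin(a)*h+np.cos(a)*k,-l,np.cos(a)*h-np.sin(a)*k])
def plan(way,start=None):  # way: list of (grasp point, psi, a, ncalls)
    if start is None:
        o=bot.get_obs(); P=o['tool_pos']; R=Ro.from_euler('xyz',o['tcp_rot'])
    for G,psi,a,n in way:
        R1=tool(psi,a); P1=np.array(G)+19*R1.as_matrix()[:,2]; s=Slerp([0,1],Ro.concatenate([R,R1]))
        for i in range(n):
            Ra,Rb=s(i/n),s((i+1)/n); d=Ra.inv().apply(P1-P)/n/100; r=(Ra.inv()*Rb).as_rotvec()/np.pi
            print(*np.round(d,3),*np.round(r,4),'rows>=',max(np.linalg.norm(d)*100/41.7,np.linalg.norm(r)*180/7.16).round(1),'to',(P+(P1-P)*(i+1)/n).round())
        P,R=P1,R1
    o=bot.get_obs(); print('now',o['time'],o['tool_pos'].round(1),Ro.from_euler('xyz',o['tcp_rot']).as_matrix()[:,2].round(3),o['joint_positions'].round(2))
E
python3 -c "
from h import *
z=tool(22.5,40).as_matrix()[:,2]; print(z)
plan([(np.array([556,-183,26])-140*z,22.5,40,5),([556,-183,26],22.5,40,2)])"
```

```text
[ 0.70773278  0.29315252 -0.64278761]
0.735 -0.318 0.246 0.0012 0.0555 -0.0026 rows>= 2.0 to [ 238. -438.  202.]
0.683 -0.311 0.371 0.0012 0.0555 -0.0026 rows>= 2.0 to [ 296. -383.  178.]
0.611 -0.304 0.486 0.0012 0.0555 -0.0026 rows>= 2.0 to [ 354. -328.  153.]
0.52 -0.297 0.586 0.0012 0.0555 -0.0026 rows>= 2.0 to [ 412. -273.  128.]
0.412 -0.291 0.668 0.0012 0.0555 -0.0026 rows>= 2.0 to [ 470. -218.  104.]
-0.0 -0.0 0.7 0.0 0.0 0.0 rows>= 1.7 to [ 520. -198.   59.]
-0.0 -0.0 0.7 0.0 0.0 0.0 rows>= 1.7 to [ 569. -177.   14.]
now 1.1 [ 179.5 -493.4  226.8] [ 0. -0. -1.] [-1.37  0.34  1.52 -0.    1.28 -0.15]
```

```bash
python3 -m handwheel '0.735 -0.318 0.246 0.0012 0.0555 -0.0026 1;0.735 -0.318 0.246 0.0012 0.0555 -0.0026 1;0.735 -0.318 0.246 0.0012 0.0555 -0.0026 1;0.735 -0.318 0.246 0.0012 0.0555 -0.0026 1'
python3 -m handwheel '0.683 -0.311 0.371 0.0012 0.0555 -0.0026 1;0.683 -0.311 0.371 0.0012 0.0555 -0.0026 1;0.683 -0.311 0.371 0.0012 0.0555 -0.0026 1;0.683 -0.311 0.371 0.0012 0.0555 -0.0026 1'
python3 -m handwheel '0.611 -0.304 0.486 0.0012 0.0555 -0.0026 1;0.611 -0.304 0.486 0.0012 0.0555 -0.0026 1;0.611 -0.304 0.486 0.0012 0.0555 -0.0026 1;0.611 -0.304 0.486 0.0012 0.0555 -0.0026 1'
python3 -m handwheel '0.52 -0.297 0.586 0.0012 0.0555 -0.0026 1;0.52 -0.297 0.586 0.0012 0.0555 -0.0026 1;0.52 -0.297 0.586 0.0012 0.0555 -0.0026 1;0.52 -0.297 0.586 0.0012 0.0555 -0.0026 1'
python3 -c "
from h import *
z=tool(22.5,40).as_matrix()[:,2]
plan([(np.array([556,-183,26])-140*z,22.5,40,1)])"
```

```text
time: 1.43
tool_pos: [237.9, -437.3, 201.7]
tcp_rot: [-3.137, -0.174, 0.358]
contact_force: [-0.3, -0.8, 0.5]
grip_width: 91.8
finger_force: 0.0
time: 1.77
tool_pos: [295.7, -383.2, 177.3]
tcp_rot: [-3.136, -0.348, 0.366]
contact_force: [-0.0, -0.7, 0.6]
grip_width: 91.9
finger_force: 0.0
time: 2.1
tool_pos: [353.9, -328.8, 152.8]
tcp_rot: [-3.137, -0.522, 0.374]
contact_force: [0.2, -0.4, 0.3]
grip_width: 92.1
finger_force: 0.0
time: 2.43
tool_pos: [412.3, -274.2, 128.2]
tcp_rot: [-3.139, -0.696, 0.384]
contact_force: [0.1, -0.7, 0.5]
grip_width: 91.9
finger_force: 0.0
0.417 -0.298 0.667 0.0012 0.0561 -0.0021 rows>= 2.0 to [ 470. -218.  104.]
now 2.4333 [ 412.3 -274.2  128.2] [ 0.594  0.243 -0.767] [-1.19  0.4   2.03  0.9   0.96 -0.64]
```

```bash
python3 -m handwheel '0.412 -0.291 0.668 0.0012 0.0555 -0.0026 1;0.412 -0.291 0.668 0.0012 0.0555 -0.0026 1;0.412 -0.291 0.668 0.0012 0.0555 -0.0026 1;0.412 -0.291 0.668 0.0012 0.0555 -0.0026 1'
python3 -c "
from h import *
f=[]
for n in('top','side'):
    c=viewer.capture(n); v=c['frame'][...,::-1].copy(); 
    v=v[120:360,260:580] if n=='top' else v[200:440,200:520]; f.append(cv2.resize(v,(400,300)))
cv2.imwrite('pics/pre.png',np.hstack(f))
plan([([556,-183,26],22.5,40,2)])"
```

```text
time: 2.77
tool_pos: [470.7, -219.2, 103.3]
tcp_rot: [3.14, -0.871, 0.395]
contact_force: [0.2, -0.7, 0.3]
grip_width: 92.0
finger_force: 0.0
0.001 -0.014 0.705 0.0005 0.0003 0.0005 rows>= 1.7 to [ 520. -199.   59.]
0.0 -0.013 0.705 0.0005 0.0003 0.0005 rows>= 1.7 to [ 569. -177.   14.]
now 2.8667 [ 470.6 -220.9  104.4] [ 0.708  0.29  -0.644] [-1.1   0.51  2.13  1.25  0.93 -0.93]
```

View pics/pre.png

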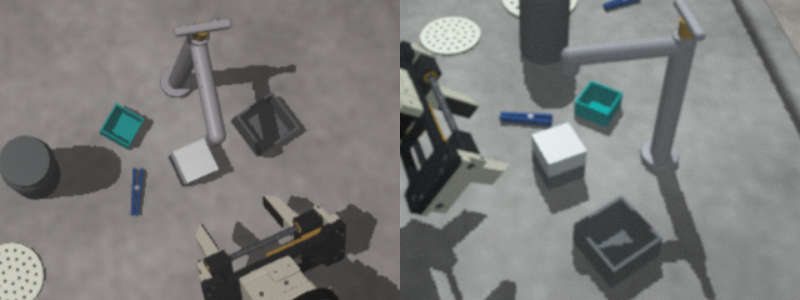

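The gripper is behind the pair: fingers at (207,240) and (275,215) in the left panel, tray at (195,160), in line once parallax is allowed for. The spout is clear. I'll move in.

```bash
python3 -m handwheel '0 -0.014 0.4 0 0 0 1;0 -0.014 0.7 0 0 0 1;0 -0.014 0.7 0 0 0 1'
python3 -m handwheel '0 -0.01 0.2 0 0 0 1;0 -0.01 0.4 0 0 0 1;0 -0.01 0.55 0 0 0 1;0 -0.01 0.7 0 0 0 1;0 -0.01 0.7 0 0 0 1'
python3 -c "
from h import *
plan([([556,-183,26],22.5,40,1)])"
```

```text
time: 3.12
tool_pos: [521.0, -197.3, 57.4]
tcp_rot: [3.139, -0.871, 0.396]
contact_force: [-1.3, 1.0, -0.0]
grip_width: 91.8
finger_force: 0.0
time: 3.53
tool_pos: [569.7, -176.6, 13.9]
tcp_rot: [3.137, -0.873, 0.396]
contact_force: [-0.4, 0.4, -0.4]
grip_width: 91.4
finger_force: 0.0
-0.005 0.007 -0.004 0.0004 -0.0 0.0008 rows>= 0.0 to [ 569. -177.   14.]
now 3.5333 [ 569.7 -176.6   13.9] [ 0.708  0.292 -0.643] [-0.84  0.76  2.04  1.61  0.81 -1.12]
```

```bash
python3 -m handwheel '0 0 0 0 0 0 0.4;0 0 0 0 0 0 0.3;0 0 0 0 0 0 0.2;0 0 0 0 0 0 0.1;0 0 0 0 0 0 -0.1;0 0 0 0 0 0 -0.5;0 0 0 0 0 0 -1;0 0 0 0 0 0 -1'
python3 -m handwheel '0 0 0 0 0 0 -1;0 0 0 0 0 0 -1;0 0 0 0 0 0 -1;0 0 0 0 0 0 -1'
python3 -c "
from h import *
f=[]
for n in('top','side'):
    c=viewer.capture(n); v=c['frame'][...,::-1].copy(); 
    v=v[180:300,340:500] if n=='top' else v[250:370,240:400]; f.append(cv2.resize(v,(400,300)))
cv2.imwrite('pics/g.png',np.hstack(f))
o=bot.get_obs();P=o['tool_pos']
z=tool(22.5,40).as_matrix()[:,2]; G=P-19*z
plan([(G+[0,0,20],22.5,40,1),(G+[-110,-60,40],22.5,40,2),((400,-330,150),-20,40,2)])"
```

```text
time: 4.2
tool_pos: [568.5, -175.6, 13.8]
tcp_rot: [3.141, -0.872, 0.393]
contact_force: [-1.9, -1.9, 2.6]
grip_width: 51.8
finger_force: 30.0
time: 4.53
tool_pos: [568.6, -175.6, 13.8]
tcp_rot: [3.141, -0.872, 0.393]
contact_force: [-3.3, -1.9, 5.7]
grip_width: 51.9
finger_force: 30.0
0.153 0.0 -0.129 0.0003 0.0001 0.0 rows>= 0.5 to [ 569. -176.   34.]
-0.324 0.067 -0.541 0.0 0.0 0.0 rows>= 1.5 to [ 514. -206.   44.]
-0.324 0.067 -0.541 0.0 0.0 0.0 rows>= 1.5 to [ 459. -236.   54.]
0.066 0.373 -0.575 -0.0904 0.0 0.0759 rows>= 3.0 to [ 436. -285.   96.]
0.17 0.492 -0.45 -0.0904 0.0 0.0759 rows>= 3.0 to [ 414. -335.  138.]
now 4.6333 [ 568.6 -175.6   13.8] [ 0.708  0.292 -0.643] [-0.84  0.75  2.05  1.61  0.81 -1.12]
```

View pics/g.png

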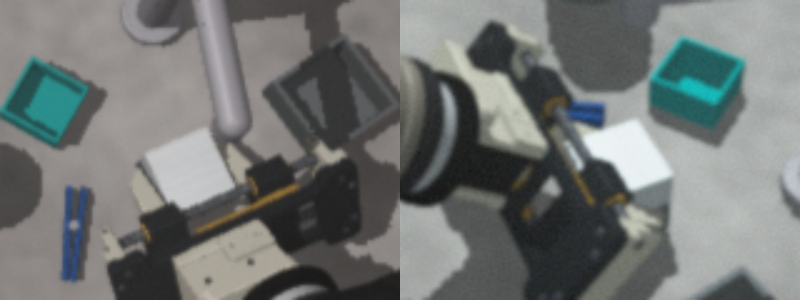

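Grip width is 51.9 mm, with the fingers flush on the pair across the joint and the spout clear. I'll lift a little and back out.

```bash
python3 -m handwheel '0.05 0 -0.04 0 0 0 -1;0.1 0 -0.085 0 0 0 -1;0.153 0 -0.129 0 0 0 -1;0.153 0 -0.129 0 0 0 -1'
python3 -m handwheel '-0.06 0.012 -0.1 0 0 0 -1;-0.15 0.03 -0.25 0 0 0 -1;-0.24 0.05 -0.4 0 0 0 -1;-0.324 0.067 -0.541 0 0 0 -1;-0.4 0.083 -0.67 0 0 0 -1;-0.5 0.1 -0.83 0 0 0 -1;-0.58 0.12 -0.96 0 0 0 -1;-0.58 0.12 -0.96 0 0 0 -1'
python3 -c "
from h import *
plan([((415,-290,100),0,40,1),((400,-330,150),-30,40,2),((400,-330,150),-30,85,1),((400,-330,150),-30,130,1)])"
```

```text
time: 4.97
tool_pos: [568.8, -175.3, 34.8]
tcp_rot: [3.139, -0.872, 0.395]
contact_force: [0.6, -0.8, -2.2]
grip_width: 51.5
finger_force: 30.0
time: 5.63
tool_pos: [469.4, -230.6, 51.1]
tcp_rot: [3.14, -0.871, 0.391]
contact_force: [-0.5, -0.3, -1.8]
grip_width: 51.8
finger_force: 30.0
-0.103 0.399 -0.691 -0.0947 0.0004 0.0801 rows>= 3.1 to [ 430. -290.   88.]
0.137 0.236 -0.226 -0.0638 0.0 0.0536 rows>= 2.1 to [ 421. -314.  113.]
0.178 0.25 -0.177 -0.0638 0.0 0.0536 rows>= 2.1 to [ 413. -337.  138.]
-0.134 0.0 -0.056 -0.0 -0.25 0.0 rows>= 6.3 to [ 401. -331.  131.]
-0.134 -0.0 -0.056 -0.0 -0.25 -0.0 rows>= 6.3 to [ 389. -324.  135.]
now 5.6333 [ 469.4 -230.6   51.1] [ 0.708  0.29  -0.644] [-1.11  0.65  2.13  1.34  0.9  -1.1 ]
```

```bash
python3 -m handwheel '-0.025 0.1 -0.17 -0.024 0 0.02 -1;-0.05 0.2 -0.35 -0.047 0 0.04 -1;-0.078 0.3 -0.52 -0.071 0 0.06 -1;-0.103 0.399 -0.691 -0.0947 0 0.08 -1;-0.103 0.399 -0.691 -0.0947 0 0.08 -1'
python3 -m handwheel '0.07 0.12 -0.11 -0.032 0 0.027 -1;0.137 0.236 -0.226 -0.0638 0 0.0536 -1;0.137 0.236 -0.226 -0.0638 0 0.0536 -1'
python3 -m handwheel '0.09 0.125 -0.09 -0.032 0 0.027 -1;0.178 0.25 -0.177 -0.0638 0 0.0536 -1;0.178 0.25 -0.177 -0.0638 0 0.0536 -1'
python3 -c "
from h import *
plan([((400,-330,150),-30,85,1),((400,-330,150),-30,130,1)])"
```

```text
time: 6.05
tool_pos: [430.3, -288.7, 88.5]
tcp_rot: [-3.141, -0.872, -0.002]
contact_force: [1.1, 0.6, -1.8]
grip_width: 52.1
finger_force: 30.0
time: 6.3
tool_pos: [423.0, -311.3, 113.7]
tcp_rot: [3.141, -0.873, -0.26]
contact_force: [0.8, 0.9, -2.7]
grip_width: 51.7
finger_force: 30.0
time: 6.55
tool_pos: [415.4, -335.4, 138.9]
tcp_rot: [3.141, -0.874, -0.52]
contact_force: [-0.1, 0.3, -1.7]
grip_width: 51.9
finger_force: 30.0
-0.152 0.03 -0.061 -0.0002 -0.2504 0.0009 rows>= 6.3 to [ 401. -331.  131.]
-0.134 -0.0 -0.056 -0.0 -0.25 -0.0 rows>= 6.3 to [ 389. -324.  135.]
now 6.55 [ 415.4 -335.4  138.9] [ 0.665 -0.382 -0.642] [-1.07  0.32  2.36  2.21  0.52 -1.09]
```

```bash
python3 -c "
from h import *
plan([((350,-400,150),10,40,2),((350,-400,150),10,85,1),((350,-400,150),10,130,1)])"
```

```text
-0.048 0.396 -0.048 0.0849 -0.0001 -0.071 rows>= 2.8 to [ 390. -366.  138.]
-0.132 0.35 -0.148 0.0849 -0.0001 -0.071 rows>= 2.8 to [ 364. -397.  138.]
-0.134 0.0 -0.056 0.0 -0.25 0.0 rows>= 6.3 to [ 352. -400.  131.]
-0.134 -0.0 -0.056 0.0 -0.25 -0.0 rows>= 6.3 to [ 338. -402.  135.]
now 6.55 [ 415.4 -335.4  138.9] [ 0.665 -0.382 -0.642] [-1.07  0.32  2.36  2.21  0.52 -1.09]
```

```bash
python3 -m handwheel '-0.016 0.13 -0.016 0.028 0 -0.024 -1;-0.032 0.26 -0.032 0.057 0 -0.047 -1;-0.048 0.396 -0.048 0.0849 0 -0.071 -1;-0.048 0.396 -0.048 0.0849 0 -0.071 -1'
python3 -m handwheel '-0.044 0.12 -0.05 0.028 0 -0.024 -1;-0.088 0.23 -0.1 0.057 0 -0.047 -1;-0.132 0.35 -0.148 0.0849 0 -0.071 -1;-0.132 0.35 -0.148 0.0849 0 -0.071 -1'
python3 -m handwheel '-0.02 0 -0.008 0 -0.036 0 -1;-0.038 0 -0.016 0 -0.0714 0 -1;-0.057 0 -0.024 0 -0.107 0 -1;-0.076 0 -0.032 0 -0.143 0 -1;-0.095 0 -0.04 0 -0.179 0 -1;-0.115 0 -0.048 0 -0.214 0 -1;-0.134 0 -0.056 0 -0.25 0 -1;-0.134 0 -0.056 0 -0.25 0 -1'
python3 -c "
from h import *
plan([((350,-400,150),10,130,1),((350,-400,50),10,130,1)])"
```

```text
time: 6.88
tool_pos: [389.8, -365.2, 136.3]
tcp_rot: [-3.14, -0.872, -0.178]
contact_force: [2.5, -0.0, -0.6]
grip_width: 51.9
finger_force: 30.0
time: 7.22
tool_pos: [362.3, -401.8, 135.4]
tcp_rot: [3.136, -0.871, 0.171]
contact_force: [-0.6, -1.5, -1.8]
grip_width: 51.9
finger_force: 30.0
time: 7.88
tool_pos: [353.4, -398.2, 129.8]
tcp_rot: [3.141, -0.082, 0.167]
contact_force: [0.4, 0.9, -2.0]
grip_width: 51.9
finger_force: 30.0
-0.153 0.013 -0.069 -0.0006 -0.2483 -0.0023 rows>= 6.2 to [ 338. -402.  135.]
0.643 0.0 0.766 0.0 0.0 0.0 rows>= 2.4 to [ 338. -402.   35.]
now 7.8833 [ 353.4 -398.2  129.8] [ 0.081  0.013 -0.997] [-1.04  0.43  1.68  0.09  1.    0.32]
```

```bash
python3 -m handwheel '-0.02 0 -0.008 0 -0.036 0 -1;-0.038 0 -0.016 0 -0.0714 0 -1;-0.057 0 -0.024 0 -0.107 0 -1;-0.076 0 -0.032 0 -0.143 0 -1;-0.1 0 -0.045 0 -0.179 0 -1;-0.125 0 -0.055 0 -0.214 0 -1;-0.15 0.01 -0.067 0 -0.25 0 -1;-0.15 0.01 -0.067 0 -0.25 0 -1'
python3 -c "
from h import *
plan([((350,-400,60),10,130,1),((350,-400,30),10,130,1)])"
```

```text
time: 8.55
tool_pos: [336.5, -400.4, 131.1]
tcp_rot: [-3.128, 0.704, 0.173]
contact_force: [-0.8, 1.3, -2.0]
grip_width: 52.0
finger_force: 30.0
0.563 0.028 0.645 -0.0046 0.0018 -0.0003 rows>= 2.1 to [ 338. -402.   45.]
0.193 0.0 0.23 0.0 0.0 0.0 rows>= 0.7 to [ 338. -402.   15.]
now 8.55 [ 336.5 -400.4  131.1] [-0.64  -0.098 -0.762] [-0.72  0.74  1.34 -0.52  1.57  0.82]
```

```bash
python3 -m handwheel '0.14 0.01 0.16 -0.001 0 0 -1;0.28 0.02 0.32 -0.003 0 0 -1;0.42 0.028 0.48 -0.0046 0.0018 0 -1;0.563 0.028 0.645 -0.0046 0.0018 0 -1;0.563 0.028 0.645 -0.0046 0.0018 0 -1'
python3 -m handwheel '0.06 0 0.07 0 0 0 -1;0.12 0 0.14 0 0 0 -1;0.18 0 0.21 0 0 0 -1;0.193 0 0.23 0 0 0 -1;0.193 0 0.23 0 0 0 -1;0.193 0 0.23 0 0 0 -1'
python3 -c "
from h import *
plan([((350,-400,30),10,130,1),((350,-400,25.5),10,130,1)])
f=[]
c=viewer.capture('side'); cv2.imwrite('pics/s1.png',c['frame'][...,::-1])"
```

```text
time: 8.97
tool_pos: [336.1, -403.1, 45.7]
tcp_rot: [3.14, 0.692, 0.168]
contact_force: [0.0, 1.1, -1.0]
grip_width: 52.3
finger_force: 30.0
time: 9.47
tool_pos: [338.7, -405.5, 20.0]
tcp_rot: [3.127, 0.691, 0.16]
contact_force: [0.2, -0.0, -2.6]
grip_width: 51.7
finger_force: 30.0
0.028 -0.035 0.036 0.0017 -0.0023 -0.0035 rows>= 0.1 to [ 338. -402.   15.]
0.029 0.0 0.034 0.0 0.0 0.0 rows>= 0.1 to [ 338. -402.   11.]
now 9.4667 [ 338.7 -405.5   20. ] [-0.627 -0.116 -0.771] [-0.72  0.88  1.4  -0.53  1.37  0.93]
```

View pics/s1.png

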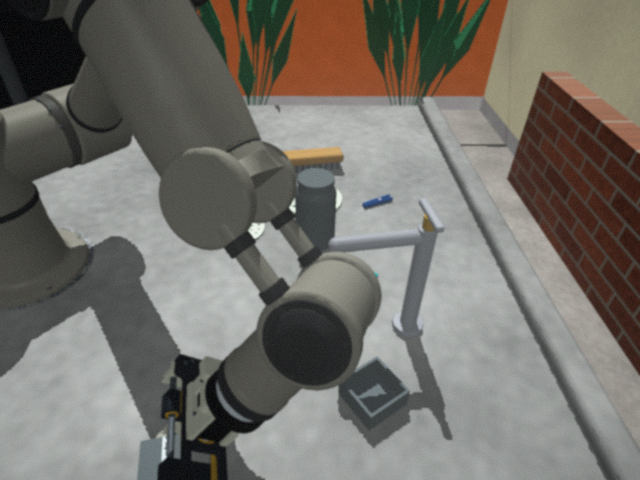

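The side view shows the wrist over the pair at lower left. The pair is at about (150,460), nothing else is touched, and the large grey tub at (373,393) is free.

```bash
python3 -m handwheel '0 0 0 0 0 0 -1;0 0 0 0 0 0 -1'
python3 -c "
from h import *
o=bot.get_obs();print(o['tau'].round(1),o['contact_force'],o['moment'])
plan([((350,-400,27),10,130,1)])"
```

```text
time: 9.68
tool_pos: [338.8, -405.6, 20.2]
tcp_rot: [3.127, 0.69, 0.16]
contact_force: [-0.2, -0.5, -1.4]
grip_width: 51.9
finger_force: 30.0
[ -0.  -60.  -16.6  -1.9   2.6  -0. ] [-0.18866688 -0.46129655 -1.40165014] [ 0.12502577 -0.58528615  0.03790046]
0.047 -0.037 0.061 0.0018 -0.0024 -0.0036 rows>= 0.2 to [ 338. -402.   12.]
now 9.6833 [ 338.8 -405.6   20.2] [-0.626 -0.116 -0.771] [-0.72  0.88  1.4  -0.53  1.37  0.93]
```

```bash
python3 -m handwheel '0.02 -0.02 0.025 0.001 -0.001 -0.002 -1;0.035 -0.037 0.045 0.0018 -0.0024 -0.0036 -1;0.035 -0.037 0.045 0.0018 -0.0024 -0.0036 -1'
python3 -c "
from h import *
o=bot.get_obs();print(o['tau'].round(1),o['contact_force'],o['moment'])
plan([((350,-400,27),10,130,1)])"
```

```text
time: 9.93
tool_pos: [337.6, -401.2, 13.4]
tcp_rot: [-3.139, 0.7, 0.177]
contact_force: [0.2, 0.9, -1.7]
grip_width: 52.2
finger_force: 30.0
[ -0.1 -60.8 -16.7  -2.    2.7  -0. ] [ 0.23918731  0.85952267 -1.69931636] [ 0.08481616 -0.60923117  0.0189354 ]
0.008 0.009 0.005 -0.0005 0.0005 0.0005 rows>= 0.0 to [ 338. -402.   12.]
now 9.9333 [ 337.6 -401.2   13.4] [-0.634 -0.11  -0.765] [-0.71  0.89  1.4  -0.53  1.37  0.93]
```

```bash
for i in 1; do python3 -m handwheel '0.006 0.004 0.008 0 0 0 -1;0.006 0.004 0.008 0 0 0 -1;0.006 0.004 0.008 0 0 0 -1'; python3 -m handwheel '0.006 0 0.008 0 0 0 -1;0.006 0 0.008 0 0 0 -1;0.006 0 0.008 0 0 0 -1'; done
```

```text
time: 10.18
tool_pos: [337.9, -402.4, 13.0]
tcp_rot: [-3.141, 0.699, 0.175]
contact_force: [0.3, -1.0, -1.2]
grip_width: 51.9
finger_force: 30.0
time: 10.43
tool_pos: [337.9, -402.4, 12.9]
tcp_rot: [3.142, 0.699, 0.174]
contact_force: [1.2, 1.7, 5.9]
grip_width: 51.9
finger_force: 30.0
```

```bash
python3 -m handwheel '0 0 0 0 0 0 0.3;0 0 0 0 0 0 0.5;0 0 0 0 0 0 0.8;0 0 0 0 0 0 1;0 0 0 0 0 0 1;0 0 0 0 0 0 1'
python3 -m handwheel '0 0 -0.2 0 0 0 1;0 0 -0.4 0 0 0 1;0 0 -0.7 0 0 0 1;0 0 -1 0 0 0 1;0 0 -1 0 0 0 1'
python3 -c "
from h import *
plan([((370,-400,230),10,90,1),((290,-405,180),10,60,1),((239,-420,92),10,30,1)])
c=viewer.capture('side')
for t in('tub','tray'):
    for r in viewer.recognise(t,c): print(t,r['score'],r['centre'],onz(c,r['centre'],26))
print(proj(c,(350,-400,26)))
v=c['frame'][340:480,80:260,::-1]; cv2.imwrite('pics/s2.png',cv2.resize(v,None,fx=4,fy=4))"
```

```text
time: 10.93
tool_pos: [337.7, -402.3, 11.9]
tcp_rot: [-3.141, 0.699, 0.175]
contact_force: [-0.1, -0.1, 0.0]
grip_width: 87.3
finger_force: 0.0
time: 11.35
tool_pos: [405.5, -391.9, 92.7]
tcp_rot: [3.134, 0.692, 0.172]
contact_force: [0.2, 0.2, 0.8]
grip_width: 91.7
finger_force: 0.0
-1.035 0.024 -0.679 0.0021 0.2204 0.0 rows>= 5.5 to [ 370. -400.  211.]
-0.702 -0.09 0.475 -0.0 0.1667 -0.0 rows>= 4.2 to [ 299. -403.  164.]
-0.803 0.059 0.472 0.0 0.1667 -0.0 rows>= 4.2 to [ 255. -417.   82.]
now 11.35 [ 405.5 -391.9   92.7] [-0.628 -0.117 -0.77 ] [-0.64  0.86  1.2  -0.49  1.6   0.87]
tub 0.84 [154.1, 460.1] [ 331.62917591 -389.40580916   26.        ]
tub 0.78 [372.3, 393.1] [ 614.19889381 -305.95073103   26.        ]
tray 0.67 [175.5, 453.4] [ 356.26764972 -381.95613661   26.        ]
[167.32675983 468.29437117]
```

View pics/s2.png

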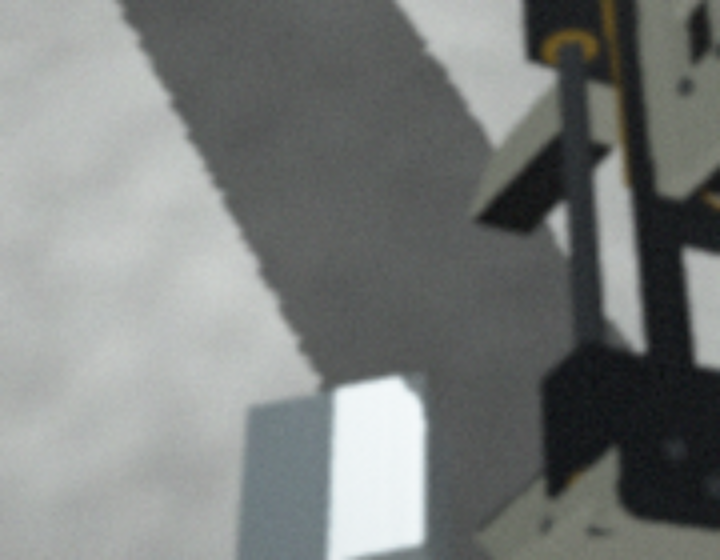

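The pair stands on its side and is still joined: tub at left (285,480), tray at right (380,470) in the crop. I'll swing round for the second grasp.

```bash
python3 -m handwheel '-0.2 0 -0.14 0 0.036 0 1;-0.4 0 -0.28 0 0.073 0 1;-0.6 0.01 -0.4 0 0.11 0 1;-0.8 0.02 -0.54 0.002 0.147 0 1;-0.95 0.02 -0.62 0.002 0.184 0 1;-1 0.024 -0.66 0.002 0.22 0 1;-1 0.024 -0.66 0.002 0.22 0 1'
python3 -m handwheel '-0.17 -0.02 0.12 0 0.04 0 1;-0.34 -0.04 0.24 0 0.08 0 1;-0.5 -0.06 0.36 0 0.12 0 1;-0.7 -0.09 0.475 0 0.1667 0 1;-0.7 -0.09 0.475 0 0.1667 0 1;-0.7 -0.09 0.475 0 0.1667 0 1'
python3 -c "
from h import *
plan([((239,-420,92),10,30,1)])
c=viewer.capture('side'); print(onz(c,(162.5,436),52),proj(c,(345.4,-374.6,52)))"
```

```text
time: 12.08
tool_pos: [364.7, -400.9, 205.2]
tcp_rot: [-3.138, 0.003, 0.167]
contact_force: [-0.3, -1.5, 0.0]
grip_width: 92.0
finger_force: 0.0
time: 12.58
tool_pos: [294.1, -400.8, 153.0]
tcp_rot: [-3.123, -0.517, 0.159]
contact_force: [0.4, -0.5, 1.5]
grip_width: 91.8
finger_force: 0.0
-0.705 0.108 0.408 -0.0022 0.1687 -0.0052 rows>= 4.2 to [ 255. -417.   82.]
now 12.5833 [ 294.1 -400.8  153. ] [ 0.485  0.097 -0.869] [-1.43  0.35  1.87  0.61  1.04 -0.37]
[ 343.36917239 -372.29217539   52.        ] [163.76100736 437.76218528]
```

```bash
python3 -m handwheel '-0.18 0.02 0.1 0 0.042 0 1;-0.36 0.05 0.2 0 0.084 -0.002 1;-0.54 0.08 0.3 -0.002 0.126 -0.004 1;-0.705 0.108 0.408 -0.0022 0.1687 -0.0052 1;-0.705 0.108 0.408 -0.0022 0.1687 -0.0052 1;-0.705 0.108 0.408 -0.0022 0.1687 -0.0052 1'
python3 -c "
from h import *
plan([((349,-400,26.5),10,30,2)])"
```

```text
time: 13.13
tool_pos: [257.9, -418.6, 82.8]
tcp_rot: [-3.141, -1.049, 0.179]
contact_force: [-0.8, 1.3, 0.6]
grip_width: 91.8
finger_force: 0.0
-0.013 -0.01 0.638 -0.0007 -0.0004 0.0003 rows>= 1.5 to [ 312. -408.   50.]
-0.012 -0.011 0.638 -0.0007 -0.0004 0.0003 rows>= 1.5 to [ 365. -397.   17.]
now 13.1333 [ 257.9 -418.6   82.8] [ 0.853  0.155 -0.498] [-1.76  0.72  1.96  1.01  1.26 -1.12]
```

```bash
python3 -m handwheel '-0.01 -0.01 0.3 0 0 0 1;-0.013 -0.01 0.638 -0.0007 0 0 1;-0.013 -0.01 0.638 -0.0007 0 0 1'
python3 -m handwheel '-0.006 -0.01 0.2 0 0 0 1;-0.012 -0.01 0.35 0 0 0 1;-0.012 -0.01 0.5 0 0 0 1;-0.012 -0.011 0.63 -0.0007 0 0 1;-0.012 -0.011 0.63 -0.0007 0 0 1'
python3 -c "
from h import *
plan([((349,-400,26.5),10,30,1)])"
```

```text
time: 13.38
tool_pos: [316.0, -405.4, 51.7]
tcp_rot: [3.131, -1.044, 0.194]
contact_force: [0.3, 2.0, 0.1]
grip_width: 91.8
finger_force: 0.0
time: 13.8
tool_pos: [367.5, -396.7, 20.7]
tcp_rot: [3.12, -1.044, 0.2]
contact_force: [-0.3, 1.2, -0.4]
grip_width: 91.7
finger_force: 0.0
-0.044 -0.001 -0.002 -0.0004 0.0009 0.0041 rows>= 0.1 to [ 365. -397.   17.]
now 13.8 [ 367.5 -396.7   20.7] [ 0.851  0.151 -0.502] [-1.53  0.85  1.99  1.28  1.11 -1.25]
```

```bash
python3 -m handwheel '-0.044 0 0 0 0.0009 0.0041 1;-0.044 0 0 0 0.0009 0.0041 1;-0.044 0 0 0 0.0009 0.0041 1'
python3 -m handwheel '0 0 0 0 0 0 0.4;0 0 0 0 0 0 0.3;0 0 0 0 0 0 0.2;0 0 0 0 0 0 0.1;0 0 0 0 0 0 -0.1;0 0 0 0 0 0 -0.5;0 0 0 0 0 0 -1;0 0 0 0 0 0 -1'
python3 -m handwheel '0 0 0 0 0 0 -1;0 0 0 0 0 0 -1'
python3 -c "
from h import *
o=bot.get_obs(); print((o['tool_pos']-19*Ro.from_euler('xyz',o['tcp_rot']).as_matrix()[:,2]).round(1))
plan([((349,-400,160),10,30,2),((355,-400,160),10,75,1),((355,-400,160),10,120,1)])"
```

```text
time: 14.05
tool_pos: [362.4, -399.9, 17.1]
tcp_rot: [3.139, -1.048, 0.171]
contact_force: [-0.4, -0.6, -0.1]
grip_width: 92.2
finger_force: 0.0
time: 14.72
tool_pos: [362.6, -399.4, 16.7]
tcp_rot: [3.14, -1.049, 0.17]
contact_force: [-1.0, 0.4, 0.1]
grip_width: 51.8
finger_force: 30.0
time: 14.88
tool_pos: [362.6, -399.4, 16.7]
tcp_rot: [3.14, -1.049, 0.17]
contact_force: [-0.9, -0.5, 1.7]
grip_width: 51.8
finger_force: 30.0
[ 346.4 -402.2   26.2]
0.587 -0.009 -0.321 0.0008 -0.0003 -0.0004 rows>= 1.6 to [ 364. -398.   84.]
0.587 -0.009 -0.321 0.0008 -0.0003 -0.0004 rows>= 1.6 to [ 365. -397.  150.]
-0.105 0.01 -0.004 0.0 -0.25 -0.0 rows>= 6.3 to [ 360. -399.  142.]
-0.134 0.0 -0.056 0.0 -0.25 0.0 rows>= 6.3 to [ 346. -402.  144.]
now 14.8833 [ 362.6 -399.4   16.7] [ 0.855  0.145 -0.498] [-1.54  0.86  1.99  1.28  1.11 -1.25]
```

```bash
python3 -m handwheel '0.05 0 -0.03 0 0 0 -1;0.15 0 -0.08 0 0 0 -1;0.3 0 -0.16 0 0 0 -1;0.45 0 -0.24 0 0 0 -1;0.587 -0.005 -0.321 0 0 0 -1;0.587 -0.005 -0.321 0 0 0 -1'
python3 -m handwheel '0.15 0 -0.08 0 0 0 -1;0.3 0 -0.16 0 0 0 -1;0.45 0 -0.24 0 0 0 -1;0.587 -0.005 -0.321 0 0 0 -1;0.587 -0.005 -0.321 0 0 0 -1'
python3 -m handwheel '-0.02 0 -0.001 0 -0.036 0 -1;-0.03 0 -0.001 0 -0.0714 0 -1;-0.045 0 -0.002 0 -0.107 0 -1;-0.06 0 -0.003 0 -0.143 0 -1;-0.075 0 -0.004 0 -0.179 0 -1;-0.09 0 -0.004 0 -0.214 0 -1;-0.105 0 -0.004 0 -0.25 0 -1;-0.105 0 -0.004 0 -0.25 0 -1'
python3 -m handwheel '-0.02 0 -0.008 0 -0.036 0 -1;-0.038 0 -0.016 0 -0.0714 0 -1;-0.057 0 -0.024 0 -0.107 0 -1;-0.076 0 -0.032 0 -0.143 0 -1;-0.095 0 -0.04 0 -0.179 0 -1;-0.115 0 -0.048 0 -0.214 0 -1;-0.134 0 -0.056 0 -0.25 0 -1;-0.134 0 -0.056 0 -0.25 0 -1'
python3 -c "
from h import *
plan([((355,-380,240),10,120,1),((370,-250,260),10,120,2),((420,-50,260),20,120,3),((460,100,230),32,120,2),((543,211,110),38,120,2)])"
```

```text
time: 15.38
tool_pos: [364.2, -399.4, 85.9]
tcp_rot: [3.132, -1.049, 0.177]
contact_force: [0.2, -0.3, -1.8]
grip_width: 52.3
finger_force: 30.0
time: 15.8
tool_pos: [365.4, -398.5, 152.1]
tcp_rot: [3.133, -1.049, 0.176]
contact_force: [-0.0, -0.6, -2.8]
grip_width: 52.1
finger_force: 30.0
time: 16.47
tool_pos: [361.8, -398.4, 141.4]
tcp_rot: [3.139, -0.259, 0.174]
contact_force: [0.0, 1.1, -1.2]
grip_width: 51.9
finger_force: 30.0
time: 17.13
tool_pos: [346.2, -398.7, 138.7]
tcp_rot: [-3.129, 0.526, 0.179]
contact_force: [-0.1, 1.4, -3.7]
grip_width: 52.1
finger_force: 30.0
-0.405 -0.178 -0.744 -0.0032 0.0009 0.0013 rows>= 2.1 to [ 346. -382.  224.]
0.112 -0.627 -0.18 0.0 0.0 0.0 rows>= 1.6 to [ 353. -317.  234.]
0.112 -0.627 -0.18 0.0 0.0 0.0 rows>= 1.6 to [ 361. -252.  244.]
0.243 -0.622 -0.14 -0.0093 -0.0 -0.016 rows>= 1.6 to [ 377. -186.  244.]
0.274 -0.605 -0.158 -0.0093 0.0 -0.016 rows>= 1.6 to [ 394. -119.  244.]
0.304 -0.585 -0.175 -0.0093 -0.0 -0.016 rows>= 1.6 to [411. -53. 244.]
0.461 -0.626 -0.093 -0.0167 0.0 -0.0289 rows>= 1.9 to [432.  21. 229.]
0.515 -0.576 -0.124 -0.0167 0.0 -0.0289 rows>= 1.9 to [452.  95. 214.]
0.86 -0.246 0.196 -0.0083 0.0 -0.0144 rows>= 2.2 to [494. 150. 154.]
0.87 -0.212 0.19 -0.0083 -0.0 -0.0144 rows>= 2.2 to [536. 205.  94.]
now 17.1333 [ 346.2 -398.7  138.7] [-0.497 -0.077 -0.865] [-0.76  0.65  1.39 -0.41  1.45  0.76]
```

```bash
python3 -m handwheel '-0.13 -0.06 -0.25 -0.001 0 0 -1;-0.27 -0.12 -0.5 -0.002 0 0 -1;-0.405 -0.178 -0.744 -0.0032 0.0009 0.0013 -1;-0.405 -0.178 -0.744 -0.0032 0.0009 0.0013 -1'
python3 -m handwheel '0.04 -0.2 -0.06 0 0 0 -1;0.08 -0.41 -0.12 0 0 0 -1;0.112 -0.627 -0.18 0 0 0 -1;0.15 -0.83 -0.23 0 0 0 -1;0.18 -1 -0.28 0 0 0 -1;0.18 -1 -0.28 0 0 0 -1'
python3 -c "
from h import *
plan([((420,-50,260),20,120,3),((460,100,240),32,120,2),((543,211,235),38,120,2)])"
```

```text
time: 17.47
tool_pos: [345.2, -383.5, 231.8]
tcp_rot: [3.127, 0.51, 0.165]
contact_force: [0.2, -1.0, -1.1]
grip_width: 52.0
finger_force: 30.0
time: 17.97
tool_pos: [356.4, -276.6, 241.3]
tcp_rot: [3.136, 0.515, 0.17]
contact_force: [1.0, 0.0, -2.5]
grip_width: 51.6
finger_force: 30.0
0.262 -0.702 -0.161 -0.0089 -0.0008 -0.0165 rows>= 1.8 to [ 375. -202.  242.]
0.298 -0.683 -0.181 -0.0089 -0.0008 -0.0165 rows>= 1.8 to [ 393. -128.  243.]
0.332 -0.661 -0.201 -0.0089 -0.0008 -0.0165 rows>= 1.8 to [411. -53. 244.]
0.436 -0.626 -0.136 -0.0167 0.0 -0.0289 rows>= 1.9 to [432.  21. 234.]
0.49 -0.576 -0.168 -0.0167 0.0 -0.0289 rows>= 1.9 to [452.  95. 224.]
0.572 -0.246 -0.302 -0.0083 0.0 -0.0144 rows>= 1.7 to [494. 150. 221.]
0.583 -0.212 -0.307 -0.0083 -0.0 -0.0144 rows>= 1.7 to [536. 205. 219.]
now 17.9667 [ 356.4 -276.6  241.3] [-0.485 -0.089 -0.87 ] [-0.59  0.44  1.45 -0.35  1.64  0.86]
```

```bash
python3 -m handwheel '0.09 -0.23 -0.05 -0.003 0 -0.005 -1;0.17 -0.47 -0.11 -0.006 0 -0.011 -1;0.262 -0.702 -0.161 -0.0089 0 -0.0165 -1;0.262 -0.702 -0.161 -0.0089 0 -0.0165 -1'
python3 -m handwheel '0.1 -0.23 -0.06 -0.003 0 -0.005 -1;0.2 -0.46 -0.12 -0.006 0 -0.011 -1;0.298 -0.683 -0.181 -0.0089 0 -0.0165 -1;0.298 -0.683 -0.181 -0.0089 0 -0.0165 -1'
python3 -m handwheel '0.11 -0.22 -0.07 -0.003 0 -0.005 -1;0.22 -0.44 -0.13 -0.006 0 -0.011 -1;0.332 -0.661 -0.201 -0.0089 0 -0.0165 -1;0.332 -0.661 -0.201 -0.0089 0 -0.0165 -1'
python3 -c "
from h import *
plan([((460,100,250),32,120,2),((543,211,240),38,120,2)])"
```

```text
time: 18.3
tool_pos: [375.2, -201.9, 241.1]
tcp_rot: [3.138, 0.517, 0.231]
contact_force: [-0.5, -0.3, -2.4]
grip_width: 51.9
finger_force: 30.0
time: 18.63
tool_pos: [393.7, -128.0, 241.5]
tcp_rot: [3.139, 0.518, 0.29]
contact_force: [0.9, 0.2, -1.4]
grip_width: 52.1
finger_force: 30.0
time: 18.97
tool_pos: [412.4, -54.0, 242.0]
tcp_rot: [3.139, 0.518, 0.349]
contact_force: [-0.4, 0.2, -3.3]
grip_width: 51.8
finger_force: 30.0
0.404 -0.632 -0.183 -0.0162 -0.0008 -0.0289 rows>= 1.9 to [432.  21. 238.]
0.458 -0.582 -0.215 -0.0162 -0.0008 -0.0289 rows>= 1.9 to [452.  95. 234.]
0.585 -0.246 -0.28 -0.0083 0.0 -0.0144 rows>= 1.7 to [494. 150. 229.]
0.595 -0.212 -0.286 -0.0083 -0.0 -0.0144 rows>= 1.7 to [536. 205. 224.]
now 18.9667 [412.4 -54.  242. ] [-0.465 -0.172 -0.869] [-0.14  0.43  1.47 -0.24  1.71  1.11]
```

```bash
python3 -m handwheel '0.13 -0.21 -0.06 -0.005 0 -0.01 -1;0.27 -0.42 -0.12 -0.011 0 -0.02 -1;0.404 -0.632 -0.183 -0.0162 -0.0008 -0.0289 -1;0.404 -0.632 -0.183 -0.0162 -0.0008 -0.0289 -1'
python3 -m handwheel '0.15 -0.19 -0.07 -0.005 0 -0.01 -1;0.3 -0.39 -0.14 -0.011 0 -0.02 -1;0.458 -0.582 -0.215 -0.0162 -0.0008 -0.0289 -1;0.458 -0.582 -0.215 -0.0162 -0.0008 -0.0289 -1'
python3 -m handwheel '0.2 -0.08 -0.09 -0.003 0 -0.005 -1;0.4 -0.16 -0.19 -0.006 0 -0.01 -1;0.585 -0.246 -0.28 -0.0083 0 -0.0144 -1;0.585 -0.246 -0.28 -0.0083 0 -0.0144 -1'
python3 -m handwheel '0.2 -0.07 -0.09 -0.003 0 -0.005 -1;0.4 -0.14 -0.19 -0.006 0 -0.01 -1;0.595 -0.212 -0.286 -0.0083 0 -0.0144 -1;0.595 -0.212 -0.286 -0.0083 0 -0.0144 -1'
python3 -c "
from h import *
plan([((543.5,211,160),38,120,1),((543.5,211,80),38,120,1),((543.5,211,40),38,120,1)])
c=viewer.capture('top'); cv2.imwrite('pics/t3.png',c['frame'][140:380,100:420,::-1])"
```

```text
time: 19.3
tool_pos: [432.5, 20.4, 237.1]
tcp_rot: [3.14, 0.522, 0.454]
contact_force: [-0.9, 0.2, -2.8]
grip_width: 51.6
finger_force: 30.0
time: 19.63
tool_pos: [452.7, 94.5, 232.3]
tcp_rot: [3.141, 0.525, 0.559]
contact_force: [-0.4, -0.2, -3.1]
grip_width: 51.6
finger_force: 30.0
time: 19.97
tool_pos: [495.6, 148.0, 226.7]
tcp_rot: [3.14, 0.526, 0.608]
contact_force: [-0.6, 0.6, -2.5]
grip_width: 51.9
finger_force: 30.0
time: 20.3
tool_pos: [537.5, 202.7, 221.1]
tcp_rot: [3.14, 0.527, 0.66]
contact_force: [0.8, -0.0, -2.3]
grip_width: 52.1
finger_force: 30.0
0.393 -0.03 0.668 0.0 0.001 -0.0009 rows>= 1.9 to [536. 205. 144.]
0.4 -0.0 0.693 0.0 0.0 0.0 rows>= 1.9 to [536. 205.  64.]
0.2 -0.0 0.346 0.0 0.0 0.0 rows>= 1.0 to [536. 205.  24.]
now 20.3 [537.5 202.7 221.1] [-0.396 -0.31  -0.864] [ 0.32  0.77  0.91 -0.18  1.95  1.21]
```

View pics/t3.png

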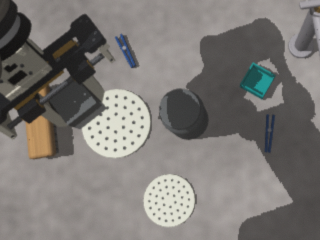

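The pair is upside down with the grey tub floor up at (75,103), above the cover at (117,123). The gap to the canister at (183,113) is clear. I'll descend.

```bash
python3 -m handwheel '0.1 -0.01 0.17 0 0 0 -1;0.2 -0.02 0.34 0 0 0 -1;0.3 -0.03 0.5 0 0 0 -1;0.393 -0.03 0.668 0 0.001 -0.0009 -1;0.393 -0.03 0.668 0 0.001 -0.0009 -1'
python3 -m handwheel '0.1 0 0.17 0 0 0 -1;0.2 0 0.346 0 0 0 -1;0.3 0 0.52 0 0 0 -1;0.4 0 0.693 0 0 0 -1;0.4 0 0.693 0 0 0 -1'
python3 -c "
from h import *
plan([((543.5,211,55),38,120,1),((543.5,211,38),38,120,1)])"
```

```text
time: 20.77
tool_pos: [532.9, 201.7, 142.2]
tcp_rot: [-3.141, 0.531, 0.66]
contact_force: [-0.5, -0.8, -3.0]
grip_width: 51.9
finger_force: 30.0
time: 21.18
tool_pos: [533.1, 202.3, 63.2]
tcp_rot: [3.141, 0.53, 0.66]
contact_force: [-0.3, -1.0, -2.8]
grip_width: 51.6
finger_force: 30.0
0.16 -0.005 0.192 -0.0004 0.0019 -0.0008 rows>= 0.6 to [536. 205.  39.]
0.085 -0.0 0.147 0.0 0.0 0.0 rows>= 0.4 to [536. 205.  22.]
now 21.1833 [533.1 202.3  63.2] [-0.399 -0.31  -0.863] [ 0.32  0.9   1.1  -0.17  1.64  1.26]
```

```bash
python3 -m handwheel '0.08 -0.003 0.1 0 0.001 0 -1;0.16 -0.005 0.192 0 0.0019 -0.0008 -1;0.16 -0.005 0.192 0 0.0019 -0.0008 -1'
python3 -m handwheel '0.04 0 0.07 0 0 0 -1;0.085 0 0.147 0 0 0 -1;0.085 0 0.147 0 0 0 -1;0.085 0 0.147 0 0 0 -1'
python3 -c "
from h import *
plan([((543.5,211,38),38,120,1),((543.5,211,36),38,120,1)])
c=viewer.capture('side')
for t in('tub','tray'):
    for r in viewer.recognise(t,c): print(t,r['score'],r['centre'])
print(proj(c,(543.5,211,38)))"
```

```text
time: 21.43
tool_pos: [537.5, 207.0, 39.7]
tcp_rot: [3.141, 0.519, 0.663]
contact_force: [-1.3, -0.6, -3.1]
grip_width: 51.9
finger_force: 30.0
time: 21.77
tool_pos: [537.5, 207.3, 23.7]
tcp_rot: [3.14, 0.519, 0.664]
contact_force: [-1.0, 0.8, -1.6]
grip_width: 51.9
finger_force: 30.0
-0.011 0.008 0.031 0.0004 -0.0014 0.0001 rows>= 0.1 to [536. 205.  22.]
0.01 -0.0 0.017 0.0 0.0 0.0 rows>= 0.0 to [536. 205.  20.]
now 21.7667 [537.5 207.3  23.7] [-0.39  -0.307 -0.868] [ 0.33  0.95  1.11 -0.17  1.58  1.27]
tub 0.92 [358.8, 282.0]
tub 0.71 [374.0, 391.4]
tub 0.63 [305.3, 294.7]
[311.54416207 186.10525433]
```

```bash
python3 -m handwheel '-0.011 0.008 0.031 0.0004 -0.0014 0 -1;-0.011 0.008 0.031 0.0004 -0.0014 0 -1;-0.011 0.008 0.031 0.0004 -0.0014 0 -1'
python3 -m handwheel '0.01 0 0.017 0 0 0 -1;0.01 0 0.017 0 0 0 -1;0.01 0 0.017 0 0 0 -1'
python3 -c "
from h import *
plan([((543.5,211,36),38,120,1),((543.5,211,34),38,120,1)])"
```

```text
time: 22.17
tool_pos: [536.3, 205.1, 22.0]
tcp_rot: [3.141, 0.523, 0.663]
contact_force: [1.1, -0.3, -1.7]
grip_width: 52.0
finger_force: 30.0
time: 22.42
tool_pos: [536.3, 205.2, 19.9]
tcp_rot: [3.141, 0.523, 0.663]
contact_force: [-0.7, -0.4, -1.9]
grip_width: 51.9
finger_force: 30.0
-0.001 -0.001 0.004 0.0001 -0.0003 0.0 rows>= 0.0 to [536. 205.  20.]
0.01 -0.0 0.017 0.0 0.0 0.0 rows>= 0.0 to [536. 205.  18.]
now 22.4167 [536.3 205.2  19.9] [-0.393 -0.308 -0.866] [ 0.32  0.95  1.12 -0.17  1.57  1.27]
```

```bash
python3 -m handwheel '0.005 0 0.009 0 0 0 -1;0.005 0 0.009 0 0 0 -1;0.005 0 0.009 0 0 0 -1'|grep -E 'pos|contact'
python3 -m handwheel '0.005 0 0.009 0 0 0 -1;0.005 0 0.009 0 0 0 -1;0.005 0 0.009 0 0 0 -1'|grep -E 'pos|contact'
```

```text
tool_pos: [536.4, 205.3, 19.5]
contact_force: [-1.5, 0.3, 2.8]
tool_pos: [536.4, 205.3, 19.5]
contact_force: [-1.4, 0.9, 9.8]
```

```bash
python3 -m handwheel '-0.004 0 -0.007 0 0 0 -1;-0.004 0 -0.007 0 0 0 -1;0 0 0 0 0 0 0.3;0 0 0 0 0 0 0.5;0 0 0 0 0 0 0.7;0 0 0 0 0 0 0.9;0 0 0 0 0 0 0.9'
python3 -m handwheel '0 0 -0.2 0 0 0 0.9;0 0 -0.4 0 0 0 0.9;0 0 -0.7 0 0 0 0.9;0 0 -1 0 0 0 0.9;0 0 -1 0 0 0 0.9'
python3 -m handwheel '-0.3 0 -0.3 0 0 0 0.9;-0.6 0 -0.6 0 0 0 0.9;-0.8 0 -0.9 0 0 0 0.9;-0.8 0 -1 0 0 0 0.9;-0.8 0 -1 0 0 0 0.9'
python3 -c "
from h import *
f=[]
for n in('top','side'):
    c=viewer.capture(n); v=c['frame'][...,::-1]; print(n,proj(c,(543.5,211,58)),proj(c,(543.5,211,6)))
    v=v[180:360,120:360] if n=='top' else v[110:290,230:470]; f.append(cv2.resize(v,(400,300)))
cv2.imwrite('pics/end.png',np.hstack(f))"
```

```text
time: 23.5
tool_pos: [536.3, 205.1, 17.6]
tcp_rot: [3.141, 0.523, 0.663]
contact_force: [0.6, 0.4, -0.2]
grip_width: 80.6
finger_force: 0.0
time: 23.92
tool_pos: [579.1, 237.9, 109.6]
tcp_rot: [3.137, 0.512, 0.662]
contact_force: [1.3, 0.1, 0.9]
grip_width: 86.8
finger_force: 0.0
time: 24.33
tool_pos: [561.5, 224.4, 234.8]
tcp_rot: [3.138, 0.515, 0.662]
contact_force: [0.5, 0.5, -0.1]
grip_width: 87.1
finger_force: 0.0
top [208.28295104 259.14520526] [215.60925748 262.56876036]
side [311.5910386  178.48222986] [311.47155571 197.91244105]
```

View pics/end.png

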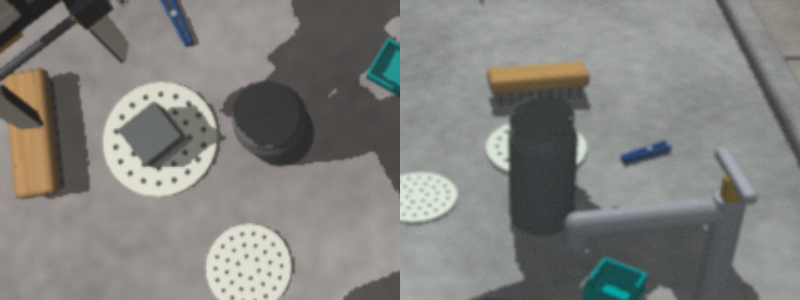

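The tub is upside down at (151,131) in the left panel, about 4 mm from the centre of the large cover. The canister, brush, pins and faucet look undisturbed and the gripper is clear.

```bash
python3 -c "
from plant import bot
print(bot.close_job())"
```

```text
the job is handed in; nothing more can be done
None
```

I turned the tub and tray over together and set them upside down about 4 mm off the centre of the larger drain cover, then let go and handed the job in at about 24 s; the canister hid the tray from the side camera, so I did not see it under the tub at the end.

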